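# Put the tin tray away and press its label holder home

### The arm

A 7-joint arm with a two-finger parallel gripper is mounted at the origin on the work surface. World frame = base frame: x ahead of the robot, y to its left, z up, the work surface at z = 0. Lengths are in m, angles in rad, forces in N, time in s.
With the tool pointing down it reaches from about 0.4 to 0.85 m from the base axis. Payload 4.5 kg.
Tool frame: the origin (TCP) lies on the centre line of the jaws, within the pads' length; the fingertips stand 14 mm ahead of it and the grasp point (between the pads) lies 5 mm behind it; z points along the fingers, y is the line along which they close (so a half turn about z gives the same grasp; the last joint's range is limited). The gripper opens to 85 mm and grips with 20 to 120 N. Pads are 22 mm wide; open, the fingers measure 114 mm over their backs; the gripper's body (76 mm by 85 mm) begins 54 mm behind the grasp point. The pads swing forward as they close: fully open they stand 13 mm farther back than shut.
Start: joints at [-1.169, 0.689, -0.195, 1.565, 0.157, 0.902, -0.215], TCP at [0.225, 0.583, 0.245] pointing down, gripper open.
Joint ranges: [-3.01, 3.01], [-0.46, 2.08], [-1.47, 1.51], [0.13, 2.56], [-1, 4.14], [0.04, 2.09], [-2.66, 2.66]. Speed limits (rad/s): [2.57, 2.57, 3.14, 3.14, 3.14, 3.14, 3.14].

### API

Orientations are given as a unit quaternion [w, x, y, z].
In Python, from cell import ctrl gives the robot as it stands.
- The arm moves only by the shell command python3 -m inch 'ROWS' [FORCE]. ROWS is JSON, a list of rows, each an object of numbers: "dx", "dy", "dz": the shift along the tool's x, y, z in mm; "wx", "wy", "wz": the turn, a rotation vector about the tool's x, y, z in degrees; "grip": the opening, from 0 (shut) to 1 (fully open). A call has exactly 10 rows; each row shifts and turns the commanded pose from where the row before left it, along the tool's axes as they then stand; what a row does not reach is not made up. A row lasts 1/8 s, in which the tool goes at most 62.5 mm and 10.7 degrees, less where a joint would pass 70% of its speed; a pose out of reach is approached as far as the arm can. A call is refused whole if a number of a shift passes 62.5 or a number of a turn 10.7, either way. A call with a gripper value outside its range is refused whole. The fingers move at their own pace and stop on an object; FORCE is the grip in N (left out, the last holds). Time passes only in rows, so rows that do not move let the fingers close, or fill a call up. It gives the time, the measured TCP pose, the force, the opening and the grip force at its end, in the units of the state.
- ctrl.state(): the state, without advancing time (a new reading comes with each control period).
- ctrl.grab_frame(name): name is "scene" or "top" or "wrist"; returns a dict with "pixels" (420x560x3 uint8, red, green, blue), "mtx" (3x3 intrinsics, pixels), "extrinsics" (4x4, takes a point from world to camera coordinates). Camera axes: x right, y down, z forward; pixel columns grow to the right and rows downward; lengths in m; the calibration is good to about 2 mm. A picture is of the moment at which its call begins. There is no depth.
- ctrl.hand_in(): hands the job in; it is judged then, once.
Trained networks look in a picture, given as the dict that the camera call returned (one of the last four; its "shot" number tells which), for a name from the list of things; names that differ only in an ending like _2 or _b are one class to them, and where a whole thing is asked for, a point or a joint stands for the part that bears it (a point fixed in the world has none). Each returns a list of dicts, best first, with "conf" (0 to 1); they miss things now and then, are a little off and sometimes report something else, mostly with a low value. They report only what shows in the picture. A call takes as long as a camera call. They do not tell look-alikes from the thing itself.
- ctrl.recognise(picture, name): "box" ([left, top, width, height] in pixels, round what is visible of it).
- ctrl.silhouettes(picture, name): "pixels" (420x560 bool, what is visible of it) and "box" ([left, top, width, height] in pixels, round what is visible of it).
The state is a dict: "t": time; "joint_pos": joint angles; "dq": joint speeds; "joint_efforts": joint torques, N m; "ee_pos": TCP position; "orientation": TCP orientation; "wrist_force": force on the tool from outside, world axes, zero at the start; "moment": the same for the moment, N m; "width": finger opening in m; "gripper_force": force on a finger pad.
Only numpy, scipy, OpenCV 4.12 (cv2) and the standard library are available. Lean on these libraries where they do the work, as an engineer would, in place of code of your own. Each camera call takes 0.05 s, during which the arm holds its last target. There are 200 camera calls.

### The job

Slide the tray with its two paint tins into the grey rack until it is fully home against the back stop, keeping the tins upright in it. Then take the label holder out of its wooden stand, push it down behind the aluminium lip on the rack's shelf edge until it is fully home against its spring, and finish while still holding it pressed home there, without letting go. Leave the brush pot, the white tub and the big tin where they stand.

Things in the scene. Friction and masses are not known exactly. Their poses are not given: they have to be found in the camera images.
- rack: Fixed grey wooden rack. Origin: on the bench, bay centre (= tray origin when home); x into the bay, z up. Bay without floor (tray slides on the bench): y -93 to 93, x -90 (mouth) to 90 (back stop). Guides and stop 50 mm high; guides 15 mm thick, flaring to 213 mm apart at x -117. Shelf at the rear, z 125 to 143, x 48 to 107, y -108 to 108, on 15 mm side cheeks.
- tray: Steel tray 180 x 180 mm, walls 37 high and 4 thick, floor 4 thick, 0.28 to 0.56 kg, slides on the bench. Two tins (0.14 to 0.28 kg each) stand loose in its +x half, near x +30, y -42 and +42. Origin: centre of its underside; x points to the end that enters the rack first.
- tray_grip (a point): Grip point of the tray's wooden tab: an upright tab on the middle of the tray's rear (-x) wall, at tray x -83, y 0, z 60; the tab is 12 mm thick along tray x, 70 mm wide along y, from z 36 to 72. Axes as the tray's.
- tin_a: One of the two paint tins in the tray, at tray y about -42; 68 mm in diameter, 75 mm high. Origin: centre of its underside.
- tin_b: The other paint tin in the tray, at tray y about +42; the same size. Origin: centre of its underside.
- lip: Aluminium channel on the shelf edge facing the mouth, up to 40 mm off its middle. Origin: centre of its floor, 115 mm above the bench; x as the rack's, y along the edge. Slot open at the top, x -4 (lip) to +4 (back wall), y -49 to 49 (closed ends). Lip 28 mm high, then flaring out to z 40, x -15; back wall 45 high; 130 mm long outside. A spring plunger stands 10 mm up from mid floor.
- plunger (a joint): Travel in m of the black spring plunger in the channel's floor (34 mm long): 0 up, 0.010 when pressed flush with the floor by the label holder. It pushes back with 4 N at first and 9 N when flush, so the holder rises again if it is not held.
- stand: Fixed wooden block 45 x 110 x 32 mm with a slot open at the top, 9 mm wide and 96 mm long, floor of the slot at z 6, in which the label holder stands upright. Origin: centre of its underside; y along the slot.
- holder: Grey plastic label holder, 60 g, with a paper card on both faces (either face may look out). Upright plate 5 mm thick (x), 90 mm wide (y), z 0 to 62, with a grip bar along its top: 12 mm thick (x), 80 mm wide (y), z 60 to 82. Origin: middle of its lower edge, which must come down onto the channel's floor; z up.
- holder_grip (a point): Middle of the label holder's grip bar, 71 mm above its lower edge. Axes as the holder's.
- brush_pot: Bystander: pot 76 mm in diameter and 100 mm high, brushes up to 210 mm. Origin: centre of its underside.
- tub: Bystander: open white tub 110 x 80 x 50 mm. Origin: centre of its underside.
- big_tin: Bystander: paint tin 100 mm in diameter, 120 mm high. Origin: centre of its underside.
Not all that is in view belongs to the job. There is more than one size of the holder; the job needs the largest.

How it is judged:
On the way, in this order (a step that is already met when the one before it is completed fails the run):
1. the loaded tray is fully home in the rack (x of tray in the frame of rack between -0.004 and 0.006 m and y of tray in the frame of rack between -0.006 and 0.006 m and z of tray in the frame of rack below 0.005 m and angle between the x axis of tray and the x axis of rack, either way round below 0.05 rad and angle between each of tin_a, tin_b's own z axis and vertical below 0.15 rad and z of each of tin_a, tin_b in the frame of tray below 0.012 m and horizontal distance between each of tin_a, tin_b and tray below 0.085 m), for 0.2 s.
2. the label holder is pressed home behind the lip (z of holder in the frame of lip below 0.0025 m and x of holder in the frame of lip between -0.004 and 0.004 m and y of holder in the frame of lip between -0.007 and 0.007 m and angle between the z axis of holder and the z axis of lip, either way round below 0.12 rad and angle between holder's own z axis and vertical below 0.3 rad and angle between the x axis of holder and the x axis of lip, either way round below 0.1 rad and value of joint plunger above 0.0075 m and contact force between holder and lip above 5 N and contact force between any of the fingers, the arm and holder above 3 N), for 0.2 s.
At the end, for the whole second after the job is handed in: Tray within 4 mm of the back stop, square to 0.05 rad, both tins upright in it; label holder in the channel within 2.5 mm of its floor, centred to 7 mm, square to 0.1 rad, plunger down 7.5 mm or more, over 5 N on the channel; the robot still holds it with over 3 N, at rest (all of step 1 and all of step 2 and linear speed of each of holder, tray below 0.02 m/s); the arm keeps its last pose, push and grip.
It fails at once if a tin in the tray is tipped over (angle between any of tin_a, tin_b's own z axis and vertical above 0.6 rad).
It fails at once if a bystander is disturbed (moved over 30 mm or tipped) (distance of any of brush_pot, tub, big_tin from where it was at the start of the episode above 0.03 m or angle between any of brush_pot, tub, big_tin's own z axis and vertical above 0.4 rad).
It also fails if it takes over 64 s, if anything falls off the work surface, if the arm or the gripper's body presses on something with over 40 N, if the wrist force passes 120 N, or if a joint passes its speed limit or range.

## Working session

There is one attempt and no reset: what is moved stays moved. The work goes in short steps, Python scripts to look and compute and a shell command to move; the robot and the scene stay as the last step left them, time stands still between calls to the robot, and variables do not carry over. Pictures are saved under pics/ and viewed, at most 12 in all, crops included, and the job is handed in when it is done.

```bash
ls; mkdir -p pics
cat > h.py <<'E'
import numpy as np, cv2
from cell import ctrl
def save(p,n): cv2.imwrite('pics/'+n,p['pixels'][:,:,::-1])
def proj(p,X):
    X=np.atleast_2d(X); E=np.array(p['extrinsics']); c=X@E[:3,:3].T+E[:3,3]
    u=c@np.array(p['mtx']).T; return u[:,:2]/u[:,2:]
def unproj(p,uv,z):
    E=np.array(p['extrinsics']); K=np.array(p['mtx']); uv=np.atleast_2d(uv)
    d=np.c_[uv,np.ones(len(uv))]@np.linalg.inv(K).T@E[:3,:3]; o=-E[:3,:3].T@E[:3,3]
    return o+d*((z-o[2])/d[:,2])[:,None]
E
python3 - <<'E'
from h import *
s=ctrl.state(); print({k:np.round(v,3).tolist() for k,v in s.items()})
a=ctrl.grab_frame('scene');b=ctrl.grab_frame('top')
for n,p in(('scene',a),('top',b)):
    save(p,n+'0.png'); E=p['extrinsics']; print(n,np.round(-E[:3,:3].T@E[:3,3],3))
    for k in ['rack','tray','tray_grip','tin_a','lip','stand','holder','holder_grip','brush_pot','tub','big_tin']:
        print(k,[(np.round(d['box']).tolist(),round(d['conf'],2)) for d in ctrl.recognise(p,k)][:4])
cv2.imwrite('pics/both.png',np.vstack([a['pixels'],b['pixels']])[:,:,::-1])
E
```

```text
pics
{'t': 0.0, 'joint_pos': [-1.169, 0.69, -0.194, 1.566, 0.157, 0.902, -0.215], 'dq': [-0.0, -0.001, 0.0, -0.0, 0.001, 0.001, -0.0], 'joint_efforts': [0.001, -53.961, -1.266, -15.854, 0.009, 0.01, 0.0], 'ee_pos': [0.225, 0.583, 0.244], 'orientation': [-0.0, 0.183, 0.983, -0.001], 'wrist_force': [0.259, -0.254, -0.609], 'moment': [-0.005, -0.004, -0.024], 'gripper_force': 0.0, 'width': 0.086}
scene [ 1.036 -0.502  0.953]
rack [([263.0, 151.0, 111.0, 110.0], 0.72)]
tray [([213.0, 233.0, 86.0, 70.0], 0.9)]
tray_grip [([215.0, 230.0, 84.0, 73.0], 0.62)]
tin_a [([248.0, 223.0, 26.0, 35.0], 0.95), ([261.0, 243.0, 24.0, 34.0], 0.59), ([265.0, 151.0, 111.0, 106.0], 0.2)]
lip [([317.0, 168.0, 37.0, 32.0], 0.9)]
stand [([335.0, 156.0, 28.0, 17.0], 0.85)]
holder [([334.0, 136.0, 25.0, 25.0], 0.81), ([365.0, 129.0, 10.0, 26.0], 0.55), ([308.0, 137.0, 12.0, 18.0], 0.47)]
holder_grip [([338.0, 142.0, 24.0, 18.0], 0.62), ([310.0, 136.0, 10.0, 22.0], 0.52), ([365.0, 133.0, 12.0, 20.0], 0.48)]
brush_pot [([119.0, 273.0, 56.0, 74.0], 0.66), ([261.0, 242.0, 25.0, 38.0], 0.19)]
tub [([373.0, 172.0, 50
[... 156 characters left out ...]
 32.0], 0.2)]
top [0.345 0.052 1.118]
rack [([188.0, 143.0, 108.0, 110.0], 0.61)]
tray [([294.0, 171.0, 84.0, 81.0], 0.58)]
tray_grip [([294.0, 168.0, 86.0, 85.0], 0.65)]
tin_a [([303.0, 208.0, 31.0, 30.0], 0.72), ([313.0, 175.0, 27.0, 33.0], 0.63)]
lip [([214.0, 156.0, 21.0, 59.0], 0.84)]
stand [([143.0, 217.0, 19.0, 40.0], 0.64)]
holder [([96.0, 219.0, 18.0, 20.0], 0.84), ([137.0, 219.0, 16.0, 31.0], 0.64), ([154.0, 270.0, 10.0, 25.0], 0.46)]
holder_grip [([134.0, 221.0, 20.0, 33.0], 0.76), ([94.0, 218.0, 23.0, 25.0], 0.7), ([152.0, 266.0, 17.0, 28.0], 0.51)]
brush_pot [([434.0, 184.0, 68.0, 46.0], 0.79)]
tub [([135.0, 136.0, 44.0, 47.0], 0.83)]
big_tin [([432.0, 147.0, 56.0, 49.0], 0.95)]
```

View pics/scene0.png

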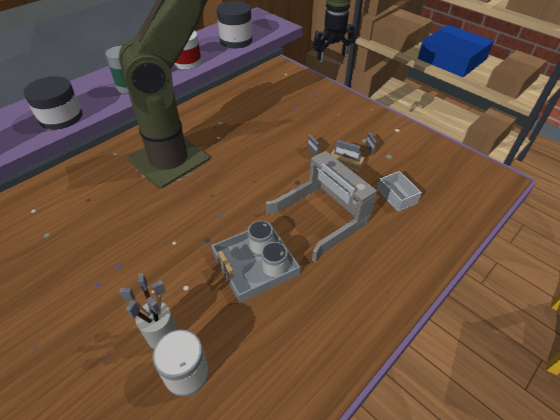

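View pics/top0.png

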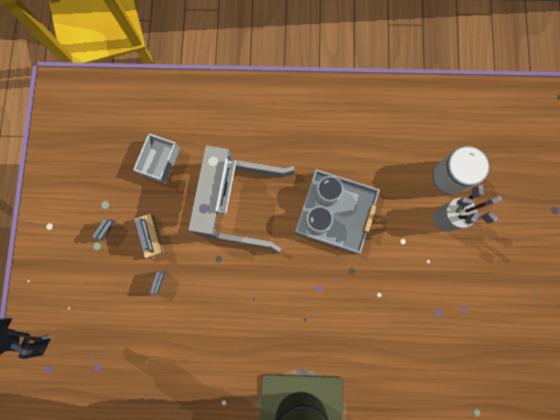

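The views show the rack opening towards −y (top view 190–295, 145–250) and the tray at (337,212) with its tab at (372,218). The stand with the holder is at (148,236). Smaller holders lie at (103,230) and (157,283).

```bash
cat > fit.py <<'E'
from h import *
from scipy.optimize import minimize
def box(x0,x1,y0,y1,z0,z1): return np.array([[x,y,z] for x in(x0,x1) for y in(y0,y1) for z in(z0,z1)])/1000
def tr(V,q,z=0):
    c,s=np.cos(q[2]),np.sin(q[2]); return np.c_[c*V[:,0]-s*V[:,1]+q[0],s*V[:,0]+c*V[:,1]+q[1],V[:,2]+z]
def render(p,parts,q,z=0):
    m=np.zeros((420*4,560*4),np.uint8)
    for V in parts: cv2.fillConvexPoly(m,cv2.convexHull(np.round(proj(p,tr(V,q,z))*4+1.5).astype(np.int32)),1)
    return cv2.resize(m.astype(np.float32),(560,420),interpolation=cv2.INTER_AREA)
def fit(views,parts,q0,z=0,step=(.02,.02,.15)):
    # views: list of (pic, mask, ignore)
    def f(q):
        e=0
        for p,m,ig in views:
            r=render(p,parts,q,z); w=~ig
            e+=1-(np.minimum(r,m)*w).sum()/((np.maximum(r,m)*w).sum()+1e-6)
        return e/len(views)
    best=None
    for k in range(3):
        S=np.vstack([q0]+[np.array(q0)+np.eye(3)[i]*step[i] for i in range(3)])
        o=minimize(f,q0,method='Nelder-Mead',options=dict(initial_simplex=S,xatol=1e-4,fatol=1e-5,maxiter=250)); q0=o.x; step=np.array(step)/-2
    return o.x,o.fun
def fl(s): return np.array([[x,s*y,z] for x,y in((-90,93),(-90,108),(-117,106.5),(-117,121.5)) for z in(0,50)])/1000
RACK=[box(-90,105,93,108,0,50),box(-90,105,-108,-93,0,50),fl(1),fl(-1),box(90,105,-108,108,0,50),box(48,107,93,108,0,143),box(48,107,-108,-93,0,143),box(48,107,-108,108,125,143)]
TRAY=[box(-90,90,-90,90,0,37),box(-89,-77,-35,35,36,72)]
LIPB=[box(4,7,-65,65,0,45),box(-7,-4,-65,65,0,28),np.array([[x,y,z] for x,z in((-4,28),(-15,40)) for y in(-65,65)for k in(0,1)])/1000,box(-7,7,-65,65,-4,0)]
STAND=[box(-22.5,22.5,-55,55,0,32)]
HOLD=[box(-2.5,2.5,-45,45,0,62),box(-6,6,-40,40,60,82)]
def mask(p,n,at,r=60):
    L=[d for d in ctrl.silhouettes(p,n)]
    L=[d for d in L if np.hypot(d['box'][0]+d['box'][2]/2-at[0],d['box'][1]+d['box'][3]/2-at[1])<r]
    return L[0]['pixels'].astype(np.float32) if L else None
E
cat > m1.py <<'E'
from fit import *
b=ctrl.grab_frame('top');a=ctrl.grab_frame('scene')
Z=np.zeros((420,560),bool)
def tins(p):
    m=Z.copy()
    for d in ctrl.silhouettes(p,'tin_a'):
        if d['box'][2]<45 and d['conf']>.3: m|=d['pixels']
    return cv2.dilate(m.astype(np.uint8),np.ones((3,3)))>0
tb,ta=tins(b),tins(a)
def go(n,parts,ub,ua,q0,ig=(Z,Z),z=0):
    V=[]
    for p,u,i in((b,ub,ig[0]),(a,ua,ig[1])):
        m=mask(p,n,u,30)
        if m is None: print(n,'missing'); continue
        V.append((p,m,i))
    r=[fit(v,parts,q0,z) for v in ([V] + [[w] for w in V])]
    for q,e in r: print(n,np.round(q,4),round(e,3))
    return r[0][0]
def c(u,z): return unproj(b,u,z)[0,:2]
R=go('rack',RACK,(242,198),(318,206),[*c((242,198),.05),1.5])
T=go('tray',TRAY,(337,212),(256,268),[*c((337,212),.02),1.3],(tb,ta))
S=go('stand',STAND,(150,237),(349,164),[*c((150,237),.02),1.7])
H=go('holder',HOLD,(146,235),(346,149),[*c((146,235),.06),1.7],z=.006)
L=go('lip',LIPB,(225,186),(336,184),[*c((225,186),.14),R[2]],z=.115)
np.savez('q.npz',R=R,T=T,S=S,H=H,L=L)
d=L[:2]-R[:2]; cc,s=np.cos(R[2]),np.sin(R[2]); print('lip in rack',cc*d[0]+s*d[1],-s*d[0]+cc*d[1],L[2]-R[2])
d=T[:2]-R[:2];print('tray in rack',cc*d[0]+s*d[1],-s*d[0]+cc*d[1],T[2]-R[2])
ims=[]
for p in(b,a):
    im=cv2.resize(p['pixels'][:,:,::-1],None,fx=2,fy=2).copy()
    for P,q,z in((RACK,R,0),(TRAY,T,0),(STAND,S,0),(HOLD,H,.006),(LIPB,L,.115)):
        for V in P: cv2.polylines(im,[cv2.convexHull(np.round(proj(p,tr(V,q,z))*2+.5).astype(np.int32))],True,(0,255,0),1)
    ims.append(im)
cv2.imwrite('pics/fit.png',np.vstack([ims[0][260:560,230:790],ims[1][250:620,400:960]][0:2])[:600*2])
E
python3 m1.py; python3 -c "import cv2;i=cv2.imread('pics/fit.png');print(i.shape);cv2.imwrite('pics/fit.png',i[:600] if 0 else cv2.resize(i,None,fx=.89,fy=.89))"
```

```text
rack [0.55   0.1647 1.4295] 0.17
rack [0.5503 0.1656 1.4326] 0.106
rack [0.5491 0.1639 1.4293] 0.229
tray [ 0.5334 -0.086   1.2773] 0.026
tray [ 0.5337 -0.086   1.2717] 0.028
tray [ 0.5331 -0.0858  1.2773] 0.024
stand [0.4537 0.4185 1.9   ] 0.449
stand [0.4546 0.4139 1.779 ] 0.429
stand [0.4511 0.4241 1.795 ] 0.472
holder [0.4523 0.4196 1.9468] 0.616
holder [0.4523 0.4196 1.9468] 0.233
holder [0.4505 0.4142 1.7   ] 1.0
lip [0.5667 0.2019 1.4342] 0.093
lip [0.5676 0.2021 1.4353] 0.096
lip [0.5671 0.2007 1.4364] 0.077
lip in rack 0.03913816089241474 -0.01137216747270434 0.004620588320352281
tray in rack -0.2505119593214016 -0.018855135379395354 -0.15223936952502837
(670, 560, 3)
```

View pics/fit.png

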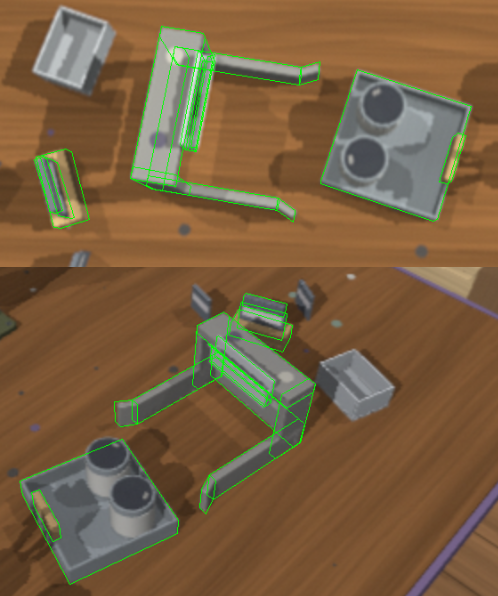

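Tray and rack fits overlay well, so I use them. The stand needs a closer look, which I'll take from the wrist camera on the way.

```bash
cat > to.py <<'E'
import sys; from h import *
from scipy.spatial.transform import Rotation as Ro
def to(x,y,z,yaw=None,s=None):
    "shift (tool mm) and wz (deg) to world target; yaw = world angle of tool y, deg, tool z down"
    s=s or ctrl.state(); q=s['orientation']; r=Ro.from_quat([q[1],q[2],q[3],q[0]])
    d=r.inv().apply(np.array([x,y,z])-s['ee_pos'])*1000; print('shift',np.round(d,1),'rows',round(np.linalg.norm(d)/62.5,1))
    if yaw is not None:
        c,sn=np.cos(np.radians(yaw)),np.sin(np.radians(yaw))
        G=np.array([[-sn,c,0],[c,sn,0],[0,0,-1]]); G=G if np.linalg.det(G)>0 else G*np.array([-1,1,1])
        print('final axes x',np.round(G[:,0],3)); print('turn',np.round(np.degrees((r.inv()*Ro.from_matrix(G)).as_rotvec()),2))
if __name__=='__main__': to(*map(float,sys.argv[1:]))
E
python3 - <<'E'
from to import *
p=ctrl.grab_frame('wrist');E=p['extrinsics'];print(-E[:3,:3].T@E[:3,3],E[2,:3],p['mtx'])
print(proj(p,[[.453,.418,.05],ctrl.state()['ee_pos']]))
E
python3 to.py .40 .40 .30
```

```text
[0.15128965 0.61035551 0.37382972] [ 0.28160292 -0.10867307 -0.95335721] [[368.66904675   0.         280.3395685 ]
 [  0.         368.66904675 212.31743838]
 [  0.           0.           1.        ]]
[[217.15877043 422.67511359]
 [283.10238562 302.61490379]]
shift [-229.5 -108.   -54.7] rows 4.2
```

```bash
python3 -m inch '[{"dx":-50,"dy":-16},{"dx":-50,"dy":-16},{"dx":-50,"dy":-16},{"dx":-50,"dy":-16},{"dx":-42,"dy":-16},{},{},{},{},{}]'
cat > m2.py <<'E'
from fit import *
import sys
p=ctrl.grab_frame('wrist'); Z=np.zeros((420,560),bool)
print(ctrl.state()['ee_pos'],ctrl.state()['dq'])
im=p['pixels'][:,:,::-1].copy()
u=proj(p,[.453,.418,.05])[0]; print('exp',u)
for n,P,z in(('stand',STAND,0),('holder',HOLD,.006)):
    for d in ctrl.silhouettes(p,n): print(n,np.round(d['box']),round(d['conf'],2))
    m=mask(p,n,u,70)
    if m is None: continue
    q,e=fit([(p,m,Z)],P,[.453,.418,1.85],z,(.01,.01,.1)); print(n,np.round(q,4),round(e,3))
    for V in P: cv2.polylines(im,[cv2.convexHull(np.round(proj(p,tr(V,q,z))).astype(np.int32))],True,(0,255,0) if n=='stand' else (0,0,255),1)
cv2.imwrite('pics/'+sys.argv[1],im)
E
python3 m2.py w1.png
```

```text
[0.22470978 0.58324367 0.24532781] [-0.0015233   0.0005502   0.00041992 -0.00070959  0.00094243  0.00058263
 -0.0004102 ]
exp [217.15861717 422.67511453]
stand [173. 354.  84.  42.] 0.65
stand [0.4512 0.4202 1.899 ] 0.498
holder [313. 345.  20.  54.] 0.86
holder [182. 385.  32.  34.] 0.81
holder [0.4652 0.3954 1.5812] 0.43invalid input at $[0]: expected keys dx, dy, dz, wx, wy, wz, grip
```

View pics/w1.png

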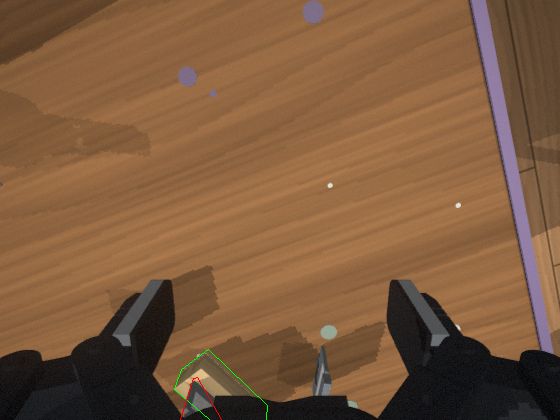

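The picture shows bare bench, with the stand only at the bottom edge (200,385), behind the fingers. Image-down is tool −x, so I need to move further.

```bash
python3 -m inch '[{"dx":-60,"dy":-14,"dz":0,"wx":0,"wy":0,"wz":0,"grip":1},{"dx":-60,"dy":-14,"dz":0,"wx":0,"wy":0,"wz":0,"grip":1},{"dx":-60,"dy":-14,"dz":0,"wx":0,"wy":0,"wz":0,"grip":1},{"dx":-60,"dy":-14,"dz":0,"wx":0,"wy":0,"wz":0,"grip":1},{"dx":-60,"dy":-14,"dz":0,"wx":0,"wy":0,"wz":0,"grip":1},{"dx":0,"dy":0,"dz":0,"wx":0,"wy":0,"wz":0,"grip":1},{"dx":0,"dy":0,"dz":0,"wx":0,"wy":0,"wz":0,"grip":1},{"dx":0,"dy":0,"dz":0,"wx":0,"wy":0,"wz":0,"grip":1},{"dx":0,"dy":0,"dz":0,"wx":0,"wy":0,"wz":0,"grip":1},{"dx":0,"dy":0,"dz":0,"wx":0,"wy":0,"wz":0,"grip":1}]'
python3 m2.py w2.png
```

```text
t: 3.45
ee_pos: [0.4788, 0.4107, 0.2454]
orientation: [-0.0, 0.182, 0.983, 0.0]
wrist_force: [0.4, -0.1, -0.3]
width: 0.0854
gripper_force: 0.0
[0.47898288 0.41054865 0.24536825] [ 0.00506223 -0.00040667  0.00383521 -0.00296214 -0.00020688 -0.00110995
  0.00045763]
exp [278.85998946 157.12756623]
stand [222.  91. 109. 118.] 0.8
stand [0.4509 0.4195 1.9099] 0.402
holder [390.  77.  43.  78.] 0.97
holder [238. 111.  76.  90.] 0.92
holder [169.   2.  33.  70.] 0.7
holder [0.4499 0.4188 1.918 ] 0.055
```

View pics/w2.png

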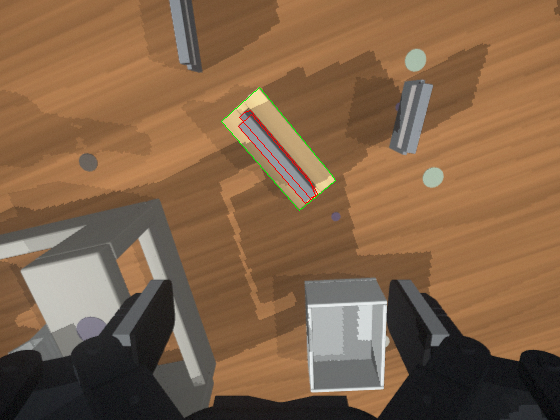

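The stand is clearly seen at (278,150), and the holder fit is tight: (0.450, 0.419), yaw 1.918. Next, the tray.

```bash
python3 to.py .5092 -.1654 .055 73.2; python3 to.py .5092 -.1654 .15 73.2
```

```text
shift [-234.6 -526.3  190.3] rows 9.7
final axes x [-0.957  0.289  0.   ]
turn [-0.    0.   -4.27]
shift [-234.6 -526.3   95.3] rows 9.3
final axes x [-0.957  0.289  0.   ]
turn [-0.    0.   -4.27]
```

```bash
python3 -m inch '[{"dx":-23.5,"dy":-52.6,"dz":0,"wx":0,"wy":0,"wz":0,"grip":1},{"dx":-23.5,"dy":-52.6,"dz":0,"wx":0,"wy":0,"wz":0,"grip":1},{"dx":-23.5,"dy":-52.6,"dz":0,"wx":0,"wy":0,"wz":0,"grip":1},{"dx":-23.5,"dy":-52.6,"dz":0,"wx":0,"wy":0,"wz":0,"grip":1},{"dx":-23.5,"dy":-52.6,"dz":0,"wx":0,"wy":0,"wz":0,"grip":1},{"dx":-23.5,"dy":-52.6,"dz":0,"wx":0,"wy":0,"wz":0,"grip":1},{"dx":-23.5,"dy":-52.6,"dz":0,"wx":0,"wy":0,"wz":0,"grip":1},{"dx":-23.5,"dy":-52.6,"dz":20,"wx":0,"wy":0,"wz":0,"grip":1},{"dx":-23.5,"dy":-52.6,"dz":20,"wx":0,"wy":0,"wz":0,"grip":1},{"dx":-23.5,"dy":-52.6,"dz":20,"wx":0,"wy":0,"wz":-4.3,"grip":1}]'
python3 to.py .5092 -.1654 .055 73.2
```

```text
t: 4.95
ee_pos: [0.51, -0.1671, 0.185]
orientation: [0.001, 0.145, 0.989, -0.0]
wrist_force: [1.2, -0.4, -0.1]
width: 0.0855
gripper_force: 0.0
shift [  1.5   1.4 130. ] rows 2.1
final axes x [-0.957  0.289  0.   ]
turn [0.01 0.07 0.14]
```

```bash
python3 -m inch '[{"dx":1.4,"dy":1.4,"dz":40,"wx":0,"wy":0,"wz":0,"grip":1},{"dx":0,"dy":0,"dz":40,"wx":0,"wy":0,"wz":0,"grip":1},{"dx":0,"dy":0,"dz":35,"wx":0,"wy":0,"wz":0,"grip":1},{"dx":0,"dy":0,"dz":15,"wx":0,"wy":0,"wz":0,"grip":1},{"dx":0,"dy":0,"dz":0,"wx":0,"wy":0,"wz":0,"grip":0},{"dx":0,"dy":0,"dz":0,"wx":0,"wy":0,"wz":0,"grip":0},{"dx":0,"dy":0,"dz":0,"wx":0,"wy":0,"wz":0,"grip":0},{"dx":0,"dy":0,"dz":0,"wx":0,"wy":0,"wz":0,"grip":0},{"dx":0,"dy":0,"dz":0,"wx":0,"wy":0,"wz":0,"grip":0},{"dx":0,"dy":0,"dz":0,"wx":0,"wy":0,"wz":0,"grip":0}]' 60
python3 to.py .5092 -.1654 .055 73.2
```

```text
t: 6.2
ee_pos: [0.5091, -0.1643, 0.0563]
orientation: [0.001, 0.146, 0.989, -0.0]
wrist_force: [-0.7, -0.7, 6.0]
width: 0.0111
gripper_force: 59.7
shift [-0.4 -1.   1.3] rows 0.0
final axes x [-0.957  0.289  0.   ]
turn [-0.04  0.09 -0.01]
```

```bash
python3 to.py .5054 -.1548 .056 82.05; python3 m2.py x.png >/dev/null
python3 - <<'E'
import numpy as np
for r in (-.2,-.145,-.085,-.083): print(r,.55+r*np.cos(1.432),.165+r*np.sin(1.432))
E
```

```text
shift [6.3 8.  0.3] rows 0.2
final axes x [-0.99   0.138  0.   ]
turn [-0.05  0.08 -8.86]
-0.2 0.5223297765233834 -0.03307664863066037
-0.145 0.529939087979453 0.021394429742771254
-0.085 0.5382401550224379 0.08081742433196934
-0.083 0.5385168572572041 0.08279819081827595
```

```bash
python3 -m inch '[{"dx":1.6,"dy":2,"dz":0,"wx":0,"wy":0,"wz":-2.2,"grip":0},{"dx":1.6,"dy":2,"dz":0,"wx":0,"wy":0,"wz":-2.2,"grip":0},{"dx":1.6,"dy":2,"dz":0,"wx":0,"wy":0,"wz":-2.2,"grip":0},{"dx":1.6,"dy":2,"dz":0,"wx":0,"wy":0,"wz":-2.2,"grip":0},{"dx":0,"dy":4,"dz":0,"wx":0,"wy":0,"wz":0,"grip":0},{"dx":0,"dy":8,"dz":0,"wx":0,"wy":0,"wz":0,"grip":0},{"dx":0,"dy":10,"dz":0,"wx":0,"wy":0,"wz":0,"grip":0},{"dx":0,"dy":8,"dz":0,"wx":0,"wy":0,"wz":0,"grip":0},{"dx":0,"dy":4,"dz":0,"wx":0,"wy":0,"wz":0,"grip":0},{"dx":0,"dy":0,"dz":0,"wx":0,"wy":0,"wz":0,"grip":0}]'
cat > m3.py <<'E'
from fit import *
import to, sys
b=ctrl.grab_frame('top');a=ctrl.grab_frame('scene'); g=ctrl.state()['ee_pos']; q=ctrl.state()['orientation']
yaw=np.arctan2(2*(q[2]**2)-1+2*q[0]**2, 2*(q[1]*q[2]-q[0]*q[3]))
q0=[g[0]+.083*np.cos(yaw),g[1]+.083*np.sin(yaw),yaw]; print('grip implies',np.round(q0,4))
Z=np.zeros((420,560),np.uint8)
V=[]
for p in(b,a):
    m=Z.copy()
    for d in ctrl.silhouettes(p,'tin_a'):
        if d['box'][2]<45 and d['conf']>.3: m|=d['pixels']
    # arm and gripper hide the rear: ignore a disc above the grip
    pts=np.array([[g[0]+i,g[1]+j,k] for i in(-.07,.07) for j in(-.07,.07) for k in(.04,.4)]); 
    cv2.fillConvexPoly(m,cv2.convexHull(np.round(proj(p,pts)).astype(np.int32)),1)
    m=cv2.dilate(m,np.ones((5,5)))>0
    t=mask(p,'tray',proj(p,[*q0[:2],.02])[0],40)
    if t is not None: V.append((p,t,m))
for v in [V]+[[w] for w in V]:
    r,e=fit(v,TRAY,q0,0,(.008,.008,.05)); d=r[:2]-[.55,.165]; c,s=np.cos(1.432),np.sin(1.432)
    print(np.round(r,4),round(e,3),'in rack',np.round([c*d[0]+s*d[1],c*d[1]-s*d[0],r[2]-1.432],4))
for p in(b,a):
    print([[*np.round(x['box']),round(x['conf'],2)] for x in ctrl.recognise(p,'tin_a')][:3])
cv2.imwrite('pics/'+sys.argv[1],np.hstack([a['pixels'][140:320,190:400],b['pixels'][130:310,180:390]])[:,:,::-1])
E
python3 m3.py t1.png; python3 to.py .5186 -.05967 .056 82.05
```

```text
t: 7.7
ee_pos: [0.5086, -0.1237, 0.0563]
orientation: [-0.0, 0.07, 0.998, -0.002]
wrist_force: [-1.2, -7.8, 9.7]
width: 0.0111
gripper_force: 60.4
grip implies [ 0.5202 -0.0415  1.4307]
[ 0.5211 -0.043   1.4369] 0.084 in rack [-2.1e-01 -1.0e-04  4.9e-03]
[ 0.5223 -0.043   1.4403] 0.077 in rack [-0.2098 -0.0014  0.0083]
[ 0.5186 -0.042   1.4389] 0.046 in rack [-0.2093  0.0025  0.0069]
[[np.float64(295.0), np.float64(183.0), np.float64(24.0), np.float64(29.0), 0.98], [np.float64(290.0), np.float64(213.0), np.float64(27.0), np.float64(27.0), 0.69], [np.float64(281.0), np.float64(177.0), np.float64(78.0), np.float64(78.0), 0.58]]
[[np.float64(271.0), np.float64(228.0), np.float64(25.0), np.float64(37.0), 0.87], [np.float64(253.0), np.float64(206.0), np.float64(26.0), np.float64(41.0), 0.7]]
shift [-1.  64.8 -0. ] rows 1.0
final axes x [-0.99   0.138  0.   ]
turn [-0.24  0.01 -0.08]
```

```bash
python3 -m inch '[{"dx":0,"dy":4,"dz":0,"wx":0,"wy":0,"wz":0,"grip":0},{"dx":0,"dy":8,"dz":0,"wx":0,"wy":0,"wz":0,"grip":0},{"dx":0,"dy":12,"dz":0,"wx":0,"wy":0,"wz":0,"grip":0},{"dx":0,"dy":14,"dz":0,"wx":0,"wy":0,"wz":0,"grip":0},{"dx":0,"dy":14,"dz":0,"wx":0,"wy":0,"wz":0,"grip":0},{"dx":0,"dy":14,"dz":0,"wx":0,"wy":0,"wz":0,"grip":0},{"dx":0,"dy":14,"dz":0,"wx":0,"wy":0,"wz":0,"grip":0},{"dx":0,"dy":14,"dz":0,"wx":0,"wy":0,"wz":0,"grip":0},{"dx":0,"dy":10,"dz":0,"wx":0,"wy":0,"wz":0,"grip":0},{"dx":0,"dy":5,"dz":0,"wx":0,"wy":0,"wz":0,"grip":0}]'
python3 to.py .53852 .0828 .056 82.05; python3 m3.py t2.png
```

```text
t: 9.35
ee_pos: [0.5232, -0.0168, 0.0563]
orientation: [-0.001, 0.07, 0.998, -0.003]
wrist_force: [-1.0, -11.2, 12.1]
width: 0.011
gripper_force: 60.5
shift [ -1.2 100.8  -0.4] rows 1.6
final axes x [-0.99   0.138  0.   ]
turn [-0.37 -0.05 -0.11]
grip implies [0.5349 0.0661 1.4308]
[0.5356 0.065  1.4283] 0.182 in rack [-0.101   0.0004 -0.0037]
[0.5363 0.0653 1.425 ] 0.054 in rack [-0.1006 -0.0002 -0.007 ]
[0.5265 0.0566 1.5815] 0.158 in rack [-0.1106  0.0083  0.1495]
[[np.float64(255.0), np.float64(176.0), np.float64(26.0), np.float64(31.0), 0.6], [np.float64(250.0), np.float64(204.0), np.float64(28.0), np.float64(32.0), 0.58], [np.float64(436.0), np.float64(149.0), np.float64(52.0), np.float64(48.0), 0.49]]
[[np.float64(298.0), np.float64(208.0), np.float64(26.0), np.float64(39.0), 0.57], [np.float64(284.0), np.float64(194.0), np.float64(25.0), np.float64(34.0), 0.56]]
```

View pics/t2.png

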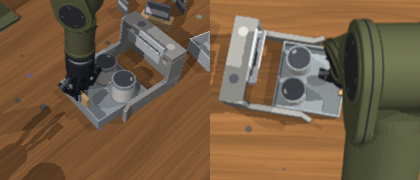

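The tray is inside the guides with both tins upright, and 100 mm remain.

```bash
python3 -m inch '[{"dx":0,"dy":5,"dz":0,"wx":0,"wy":0,"wz":0,"grip":0},{"dx":0,"dy":10,"dz":0,"wx":0,"wy":0,"wz":0,"grip":0},{"dx":0,"dy":14,"dz":0,"wx":0,"wy":0,"wz":0,"grip":0},{"dx":0,"dy":14,"dz":0,"wx":0,"wy":0,"wz":0,"grip":0},{"dx":0,"dy":14,"dz":0,"wx":0,"wy":0,"wz":0,"grip":0},{"dx":0,"dy":12,"dz":0,"wx":0,"wy":0,"wz":0,"grip":0},{"dx":0,"dy":9,"dz":0,"wx":0,"wy":0,"wz":0,"grip":0},{"dx":0,"dy":6,"dz":0,"wx":0,"wy":0,"wz":0,"grip":0},{"dx":0,"dy":4,"dz":0,"wx":0,"wy":0,"wz":0,"grip":0},{"dx":0,"dy":3,"dz":0,"wx":0,"wy":0,"wz":0,"grip":0}]'
python3 to.py .53852 .0828 .056 82.05
```

```text
t: 11.0
ee_pos: [0.5357, 0.0718, 0.0563]
orientation: [-0.001, 0.071, 0.997, -0.004]
wrist_force: [-0.7, -12.8, 13.9]
width: 0.0111
gripper_force: 60.7
shift [-1.3 11.3  0.2] rows 0.2
final axes x [-0.99   0.138  0.   ]
turn [-0.47 -0.08 -0.16]
```

```bash
python3 -m inch '[{"dx":0,"dy":2,"dz":0,"wx":0,"wy":0,"wz":0,"grip":0},{"dx":0,"dy":2,"dz":0,"wx":0,"wy":0,"wz":0,"grip":0},{"dx":0,"dy":2,"dz":0,"wx":0,"wy":0,"wz":0,"grip":0},{"dx":0,"dy":2,"dz":0,"wx":0,"wy":0,"wz":0,"grip":0},{"dx":0,"dy":1.5,"dz":0,"wx":0,"wy":0,"wz":0,"grip":0},{"dx":0,"dy":1.5,"dz":0,"wx":0,"wy":0,"wz":0,"grip":0},{"dx":0,"dy":1,"dz":0,"wx":0,"wy":0,"wz":0,"grip":0},{"dx":0,"dy":1,"dz":0,"wx":0,"wy":0,"wz":0,"grip":0},{"dx":0,"dy":1,"dz":0,"wx":0,"wy":0,"wz":0,"grip":0},{"dx":0,"dy":0,"dz":0,"wx":0,"wy":0,"wz":0,"grip":0}]'
python3 to.py .53852 .0828 .056 82.05
```

```text
t: 12.25
ee_pos: [0.5373, 0.083, 0.0563]
orientation: [-0.001, 0.072, 0.997, -0.006]
wrist_force: [-2.2, -16.5, 14.2]
width: 0.0114
gripper_force: 61.0
shift [-1.3 -0.1  0.3] rows 0.0
final axes x [-0.99   0.138  0.   ]
turn [-0.66 -0.12 -0.26]
```

```bash
python3 -m inch '[{"dx":0,"dy":1,"dz":0,"wx":0,"wy":0,"wz":0,"grip":0},{"dx":0,"dy":1,"dz":0,"wx":0,"wy":0,"wz":0,"grip":0},{"dx":0,"dy":1,"dz":0,"wx":0,"wy":0,"wz":0,"grip":0},{"dx":0,"dy":1,"dz":0,"wx":0,"wy":0,"wz":0,"grip":0},{"dx":0,"dy":0,"dz":0,"wx":0,"wy":0,"wz":0,"grip":0},{"dx":0,"dy":0,"dz":0,"wx":0,"wy":0,"wz":0,"grip":0},{"dx":0,"dy":0,"dz":0,"wx":0,"wy":0,"wz":0,"grip":0},{"dx":0,"dy":0,"dz":0,"wx":0,"wy":0,"wz":0,"grip":0},{"dx":0,"dy":0,"dz":0,"wx":0,"wy":0,"wz":0,"grip":0},{"dx":0,"dy":0,"dz":0,"wx":0,"wy":0,"wz":0,"grip":0}]'
python3 to.py .53852 .0828 .056 82.05; python3 m3.py t3.png
```

```text
t: 13.5
ee_pos: [0.5375, 0.0832, 0.0563]
orientation: [-0.002, 0.073, 0.997, -0.008]
wrist_force: [-1.7, -23.0, 17.8]
width: 0.0107
gripper_force: 62.5
shift [-1.1 -0.2  0.3] rows 0.0
final axes x [-0.99   0.138  0.   ]
turn [-0.96 -0.16 -0.4 ]
grip implies [0.5495 0.1653 1.425 ]
[0.525  0.1626 1.4794] 0.554 in rack [-0.0058  0.0244  0.0474]
[0.5564 0.1197 1.561 ] 0.326 in rack [-0.044  -0.0126  0.129 ]
[0.5251 0.1627 1.4787] 0.179 in rack [-0.0058  0.0244  0.0467]
[[np.float64(215.0), np.float64(202.0), np.float64(25.0), np.float64(28.0), 0.85], [np.float64(229.0), np.float64(189.0), np.float64(2.0), np.float64(10.0), 0.44]]
[[np.float64(312.0), np.float64(180.0), np.float64(20.0), np.float64(35.0), 0.68], [np.float64(328.0), np.float64(194.0), np.float64(24.0), np.float64(37.0), 0.61]]
```

Pushing 4 mm further moved nothing and the force rose, so the tray is against the stop. Now I release it.

```bash
python3 -m inch '[{"dx":0,"dy":-2,"dz":0,"wx":0,"wy":0,"wz":0,"grip":1},{"dx":0,"dy":0,"dz":0,"wx":0,"wy":0,"wz":0,"grip":1},{"dx":0,"dy":0,"dz":0,"wx":0,"wy":0,"wz":0,"grip":1},{"dx":0,"dy":0,"dz":0,"wx":0,"wy":0,"wz":0,"grip":1},{"dx":0,"dy":0,"dz":0,"wx":0,"wy":0,"wz":0,"grip":1},{"dx":0,"dy":0,"dz":-15,"wx":0,"wy":0,"wz":0,"grip":1},{"dx":0,"dy":0,"dz":-40,"wx":0,"wy":0,"wz":0,"grip":1},{"dx":0,"dy":0,"dz":-55,"wx":0,"wy":0,"wz":0,"grip":1},{"dx":0,"dy":0,"dz":-55,"wx":0,"wy":0,"wz":0,"grip":1},{"dx":0,"dy":0,"dz":-35,"wx":0,"wy":0,"wz":0,"grip":1}]'
python3 - <<'E'
from h import *
b=ctrl.grab_frame('top');a=ctrl.grab_frame('scene');w=ctrl.grab_frame('wrist')
A=cv2.resize(a['pixels'][140:300,200:420],None,fx=1.6,fy=1.6);W=cv2.resize(w['pixels'],(448,336))
im=np.zeros((600,800,3),np.uint8);im[:256,:352]=A;im[:336,352:]=W;B=cv2.resize(b['pixels'][120:280,120:400],None,fx=1.6,fy=1.6);im[340:596,:448]=B
cv2.imwrite('pics/t4.png',im[:,:,::-1])
E
python3 to.py .4499 .4188 .245 109.9
```

```text
t: 15.15
ee_pos: [0.5396, 0.0935, 0.2592]
orientation: [0.002, 0.069, 0.998, 0.001]
wrist_force: [0.1, 0.3, 0.2]
width: 0.0852
gripper_force: 0.0
shift [134.5 309.5  13.1] rows 5.4
final axes x [-0.94 -0.34  0.  ]
turn [  0.04   0.31 -27.88]
```

View pics/t4.png

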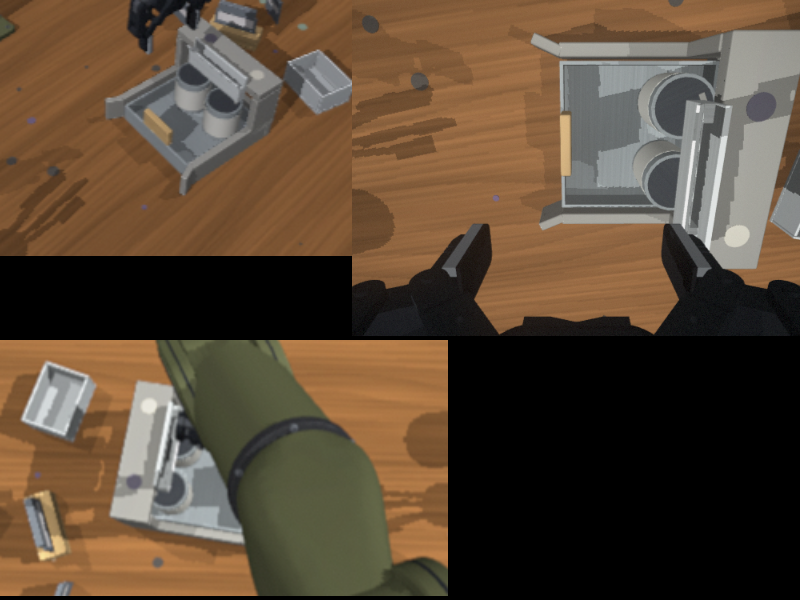

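The tray is at the stop with both tins upright (wrist view 560–720, 60–210). The lip shows clearly at (705,175), so I measure it from here.

```bash
cat > m4.py <<'E'
from fit import *
p=ctrl.grab_frame('wrist');Z=np.zeros((420,560),bool)
q0=[.5672,.2013,1.4345]
u=proj(p,[*q0[:2],.135])[0];m=mask(p,'lip',u,60)
q,e=fit([(p,m,Z)],LIPB,q0,.115,(.005,.005,.03));print('lip',np.round(q,4),round(e,3))
q2,e=fit([(p,m,Z)],LIPB+[box(-7,7,-65,65,-4,28)],q0,.115,(.005,.005,.03));print('lip',np.round(q2,4),round(e,3))
m=mask(p,'rack',proj(p,[.55,.165,.05])[0],90)
if m is not None: print('rack',fit([(p,m,Z)],RACK,[.55,.165,1.432],0,(.005,.005,.03)))
im=cv2.resize(p['pixels'][:,:,::-1],None,fx=2,fy=2).copy()
for V in LIPB: cv2.polylines(im,[cv2.convexHull(np.round(proj(p,tr(V,q,.115))*2+.5).astype(np.int32))],True,(0,255,0),1)
x,y=(u*2).astype(int);cv2.imwrite('pics/lip.png',im[max(0,y-200):y+200,max(0,x-200):x+200])
E
python3 m4.py
```

```text
lip [0.5649 0.2026 1.4442] 0.116
lip [0.5645 0.2028 1.4384] 0.121
rack (array([0.54761824, 0.16406652, 1.43341818]), np.float64(0.2703210711479187))
```

View pics/lip.png

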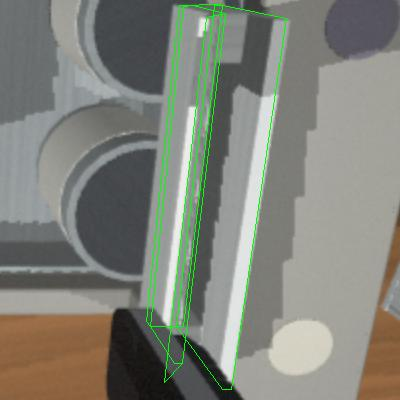

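The lip's lower end is hidden by a finger in this view. One small shift will bring the whole lip into view.

```bash
python3 -m inch '[{"dx":-20,"dy":40,"dz":0,"wx":0,"wy":0,"wz":0,"grip":1},{"dx":-25,"dy":40,"dz":0,"wx":0,"wy":0,"wz":0,"grip":1},{"dx":-15,"dy":28,"dz":0,"wx":0,"wy":0,"wz":0,"grip":1},{"dx":0,"dy":0,"dz":0,"wx":0,"wy":0,"wz":0,"grip":1},{"dx":0,"dy":0,"dz":0,"wx":0,"wy":0,"wz":0,"grip":1},{"dx":0,"dy":0,"dz":0,"wx":0,"wy":0,"wz":0,"grip":1},{"dx":0,"dy":0,"dz":0,"wx":0,"wy":0,"wz":0,"grip":1},{"dx":0,"dy":0,"dz":0,"wx":0,"wy":0,"wz":0,"grip":1},{"dx":0,"dy":0,"dz":0,"wx":0,"wy":0,"wz":0,"grip":1},{"dx":0,"dy":0,"dz":0,"wx":0,"wy":0,"wz":0,"grip":1}]'
python3 m4.py; python3 to.py .4499 .4188 .245 109.9
```

```text
t: 16.7
ee_pos: [0.6134, 0.1919, 0.2554]
orientation: [0.0, 0.07, 0.998, 0.0]
wrist_force: [0.0, 0.1, -0.4]
width: 0.0858
gripper_force: 0.0
lip [0.5645 0.2016 1.4398] 0.151
lip [0.5652 0.2018 1.4275] 0.124
rack (array([0.54636316, 0.16447929, 1.43077761]), np.float64(0.11509495973587036))
shift [193.4 202.   10.3] rows 4.5
final axes x [-0.94 -0.34  0.  ]
turn [  0.     0.   -27.87]
```

View pics/lip.png

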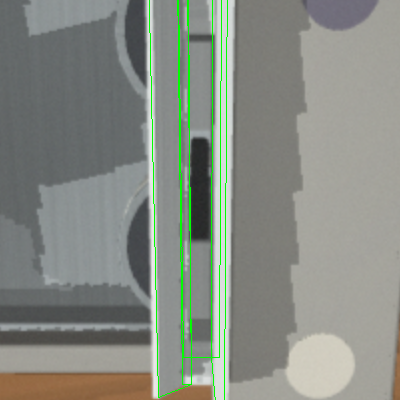

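This view looks straight down into the slot. The black plunger is visible at crop (200,188), 137–240 tall, and it marks the lip origin directly. I'll compute the origin from the plunger and the slot edges.

Run:
```python
from h import *
p=ctrl.grab_frame('wrist')
u=proj(p,[.5672,.2013,.135])[0]; o=(u*2).astype(int)-200; print(u,o)
o=np.maximum(o,0)
f=lambda c:(np.array(c)+o-.5)/2
E=p['extrinsics']; print('cam',-E[:3,:3].T@E[:3,3])
for c,z in (((190,137),.125),((209,137),.125),((190,240),.125),((209,240),.125)): print(c,np.round(unproj(p,f(c),z)[0],4))
pl=np.mean([unproj(p,f(c),.125)[0] for c in((190,137),(209,137),(190,240),(209,240))],0);print('plunger centre',pl)
# dark blob, subpixel
g=p['pixels'].astype(int).sum(2); c0=f((200,188)).astype(int); sub=g[c0[1]-40:c0[1]+41,c0[0]-8:c0[0]+9]
ys,xs=np.nonzero(sub<150); print(len(xs),np.ptp(xs),np.ptp(ys),'blob',np.round(unproj(p,[xs.mean()+c0[0]-8,ys.mean()+c0[1]-40],.125)[0],4))
for y in (-35,-10,15,40): print(y,g[c0[1]+y,c0[0]-22:c0[0]+22])
print(c0)
```

```text
[285.87441813 144.87212472] [371  89]
cam [0.53555668 0.20196164 0.38380777]
(190, 137) [0.5465 0.2004 0.125 ]
(209, 137) [0.5474 0.2068 0.125 ]
(190, 240) [0.5814 0.1955 0.125 ]
(209, 240) [0.5823 0.2022 0.125 ]
plunger centre [0.56441506 0.20120987 0.125     ]
394 8 49 blob [0.5645 0.201  0.125 ]
-35 [411 428 422 411 407 408 409 411 421 401 413 426 414 405 417 438 416 414
 424 419 418 417 424 423 416 421 427 409 315 462 603 653 649 654 650 649
 646 652 607 291 331 373 371 367]
-10 [485 424 432 428 411 416 422 424 421 421 416 424 437 423 414 452 399 399
 169 124 125 129 129 128 129 129 212 378 275 472 613 655 652 649 653 655
 656 627 433 301 350 368 368 361]
15 [551 423 441 431 419 422 427 415 437 419 421 430 436 421 367 423 375 217
 134 130 141 136 122 129 123 129 155 219 281 491 651 658 657 656 657 654
 659 620 359 325 365 365 369 375]
40 [669 432 428 438 428 423 430 429 431 431 426 429 432 422 372 460 378 397
 403 402 406 407 410 419 402 400 395 353 308 534 659 660 659 656 660 662
 654 522 294 342 363 365 360 357]
[285 138]
```

```bash
python3 -m inch '[{"dx":38.7,"dy":40.4,"dz":0,"wx":0,"wy":0,"wz":0,"grip":1},{"dx":38.7,"dy":40.4,"dz":0,"wx":0,"wy":0,"wz":0,"grip":1},{"dx":38.7,"dy":40.4,"dz":0,"wx":0,"wy":0,"wz":0,"grip":1},{"dx":38.7,"dy":40.4,"dz":0,"wx":0,"wy":0,"wz":0,"grip":1},{"dx":38.6,"dy":40.4,"dz":0,"wx":0,"wy":0,"wz":0,"grip":1},{"dx":0,"dy":0,"dz":0,"wx":0,"wy":0,"wz":-9.3,"grip":1},{"dx":0,"dy":0,"dz":40,"wx":0,"wy":0,"wz":-9.3,"grip":1},{"dx":0,"dy":0,"dz":45,"wx":0,"wy":0,"wz":-9.3,"grip":1},{"dx":0,"dy":0,"dz":35,"wx":0,"wy":0,"wz":0,"grip":1},{"dx":0,"dy":0,"dz":0,"wx":0,"wy":0,"wz":0,"grip":1}]'
python3 to.py .4499 .4188 .072 109.9
```

```text
t: 18.15
ee_pos: [0.4487, 0.4172, 0.1329]
orientation: [-0.002, -0.173, 0.985, -0.002]
wrist_force: [0.4, -0.1, 0.3]
width: 0.0854
gripper_force: 0.0
shift [-2.   1.3 60.9] rows 1.0
final axes x [-0.94 -0.34  0.  ]
turn [-0.16 -0.3   0.03]
```

```bash
python3 -m inch '[{"dx":-2,"dy":1.3,"dz":0,"wx":0,"wy":-0.2,"wz":0,"grip":1},{"dx":0,"dy":0,"dz":25,"wx":0,"wy":0,"wz":0,"grip":1},{"dx":0,"dy":0,"dz":25,"wx":0,"wy":0,"wz":0,"grip":1},{"dx":0,"dy":0,"dz":11,"wx":0,"wy":0,"wz":0,"grip":1},{"dx":0,"dy":0,"dz":0,"wx":0,"wy":0,"wz":0,"grip":0.5},{"dx":0,"dy":0,"dz":0,"wx":0,"wy":0,"wz":0,"grip":0},{"dx":0,"dy":0,"dz":0,"wx":0,"wy":0,"wz":0,"grip":0},{"dx":0,"dy":0,"dz":0,"wx":0,"wy":0,"wz":0,"grip":0},{"dx":0,"dy":0,"dz":0,"wx":0,"wy":0,"wz":0,"grip":0},{"dx":0,"dy":0,"dz":0,"wx":0,"wy":0,"wz":0,"grip":0}]' 80
python3 to.py .4499 .4188 .072 109.9
```

```text
t: 19.4
ee_pos: [0.4521, 0.4209, 0.0751]
orientation: [0.002, -0.173, 0.985, 0.0]
wrist_force: [0.7, -1.0, 5.3]
width: 0.0103
gripper_force: 78.8
shift [ 2.8 -1.2  3. ] rows 0.1
final axes x [-0.94 -0.34  0.  ]
turn [-0.    0.27  0.01]
```

```bash
python3 -m inch '[{"dx":0,"dy":0,"dz":-10,"wx":0,"wy":0,"wz":0,"grip":0},{"dx":0,"dy":0,"dz":-20,"wx":0,"wy":0,"wz":0,"grip":0},{"dx":0,"dy":0,"dz":-30,"wx":0,"wy":0,"wz":0,"grip":0},{"dx":0,"dy":0,"dz":-40,"wx":0,"wy":0,"wz":0,"grip":0},{"dx":0,"dy":0,"dz":-45,"wx":0,"wy":0,"wz":0,"grip":0},{"dx":0,"dy":0,"dz":-35,"wx":0,"wy":0,"wz":0,"grip":0},{"dx":0,"dy":0,"dz":-10,"wx":0,"wy":0,"wz":0,"grip":0},{"dx":0,"dy":0,"dz":0,"wx":0,"wy":0,"wz":0,"grip":0},{"dx":0,"dy":0,"dz":0,"wx":0,"wy":0,"wz":0,"grip":0},{"dx":0,"dy":0,"dz":0,"wx":0,"wy":0,"wz":0,"grip":0}]'
cat > m5.py <<'E'
from fit import *
from scipy.spatial.transform import Rotation as Ro
w=ctrl.grab_frame('wrist');a=ctrl.grab_frame('scene');b=ctrl.grab_frame('top');s=ctrl.state()
g=s['ee_pos'];q=s['orientation'];R=Ro.from_quat([q[1],q[2],q[3],q[0]]).as_matrix();yaw=np.arctan2(R[1,1],R[0,1])
q0=[g[0],g[1],yaw];z=g[2]-.069;Z=np.zeros((420,560),bool)
im=cv2.resize(w['pixels'][:,:,::-1],None,fx=1,fy=1).copy()
for n,p in(('w',w),('a',a),('b',b)):
    u=proj(p,[g[0],g[1],z+.04])[0]
    L=[d for d in ctrl.silhouettes(p,'holder') if np.hypot(d['box'][0]+d['box'][2]/2-u[0],d['box'][1]+d['box'][3]/2-u[1])<45]
    print(n,np.round(u),[(np.round(d['box']),round(d['conf'],2)) for d in L])
    if not L: continue
    m=L[0]['pixels'].astype(np.float32)
    # gripper hides the bar: ignore everything above plate z 50 mm near the pads
    ig=Z.copy().astype(np.uint8)
    pts=np.array([[i,j,k] for i in(-.03,.03) for j in(-.06,.06) for k in(.014,-.3)])@R.T+g
    cv2.fillConvexPoly(ig,cv2.convexHull(np.round(proj(p,pts)).astype(np.int32)),1)
    r,e=fit([(p,m,ig>0)],HOLD,q0,z,(.005,.005,.03)); d=R.T@np.array([r[0]-g[0],r[1]-g[1],0])
    print(n,np.round(r,4),round(e,3),'holder in tool mm',np.round(d*1e3,1),'yaw diff',round(r[2]-yaw,3))
    if n=='w':
        for V in HOLD: cv2.polylines(im,[cv2.convexHull(np.round(proj(p,tr(V,r,z))).astype(np.int32))],True,(0,255,0),1)
cv2.imwrite('pics/held.png',np.hstack([im,cv2.resize(a['pixels'][80:200,290:370,::-1],(240,360)).copy() if 0 else cv2.resize(a['pixels'][60:200,280:360,::-1],(240,420))]))
E
python3 m5.py;python3 to.py .5673 .2010 .262 82.2
```

```text
t: 20.65
ee_pos: [0.4504, 0.42, 0.2629]
orientation: [0.001, -0.173, 0.985, -0.001]
wrist_force: [0.5, 0.0, -1.2]
width: 0.0104
gripper_force: 77.9
w [282. 272.] []
a [354. 105.] [(array([339.,  90.,  29.,  31.]), 0.94), (array([367., 131.,   8.,  24.]), 0.52)]
a [0.4486 0.4197 1.9086] 0.086 holder in tool mm [ 2.2  0.1 -0. ] yaw diff -0.01
b [117. 226.] [(array([110., 224.,  25.,  25.]), 0.85)]
b [0.4509 0.4201 1.9361] 0.256 holder in tool mm [-0.1 -0.3  0. ] yaw diff 0.017
shift [ -34.6 -246.1    2.2] rows 4.0
final axes x [-0.991  0.136  0.   ]
turn [ 0.04  0.18 27.73]
```

View pics/held.png

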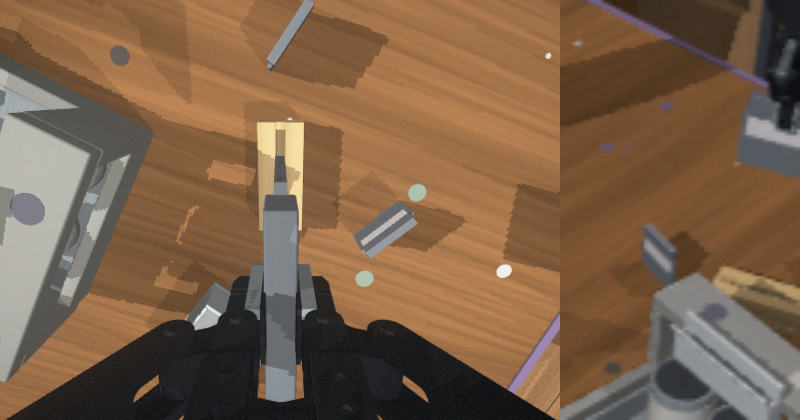

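The holder is held upright and straight. Its bar's front top edge is at v≈209 in the wrist view, which I use for the lengthwise offset.

Run:
```python
from h import *
from scipy.spatial.transform import Rotation as Ro
w=ctrl.grab_frame('wrist');s=ctrl.state();q=s['orientation'];R=Ro.from_quat([q[1],q[2],q[3],q[0]]).as_matrix();g=s['ee_pos']
P=lambda x,y,z:np.round(proj(w,(R@np.array([x,y,z])/1000)+g)[0],1)
for x in(0,2,4): print(x,'bar top end',P(40+x,0,-13),'bar low end',P(40+x,0,9),'plate low end',P(45+x,0,69))
I=w['pixels'].astype(int).sum(2); print('col 281 rows 140-225',list(zip(range(140,225,1),I[140:225,281])))
```

```text
0 bar top end [281.2 219. ] bar low end [281.1 200.8] plate low end [280.8 161.6]
2 bar top end [281.3 213.2] bar low end [281.1 195.8] plate low end [280.8 157.8]
4 bar top end [281.3 207.4] bar low end [281.1 190.8] plate low end [280.8 154.1]
col 281 rows 140-225 [(140, np.int64(404)), (141, np.int64(399)), (142, np.int64(393)), (143, np.int64(402)), (144, np.int64(398)), (145, np.int64(397)), (146, np.int64(391)), (147, np.int64(395)), (148, np.int64(399)), (149, np.int64(395)), (150, np.int64(393)), (151, np.int64(394)), (152, np.int64(395)), (153, np.int64(399)), (154, np.int64(390)), (155, np.int64(379)), (156, np.int64(264)), (157, np.int64(260)), (158, np.int64(262)), (159, np.int64(258)), (160, np.int64(249)), (161, np.int64(258)), (162, np.int64(267)), (163, np.int64(259)), (164, np.int64(250)), (165, np.int64(226)), (166, np.int64(234)), (167, np.int64(257)), (168, np.int64(255)), (169, np.int64(266)), (170, np.int64(249)), (171, np.int64(260)), (172, np.int64(255)), (173, np.int64(253)), (174, np.int64(260)), (175, np.int64(247)), (176, np.int64(257)), (177, np.int64(255
[... 337 characters left out ...]
3, np.int64(409)), (194, np.int64(387)), (195, np.int64(290)), (196, np.int64(244)), (197, np.int64(260)), (198, np.int64(258)), (199, np.int64(253)), (200, np.int64(257)), (201, np.int64(250)), (202, np.int64(248)), (203, np.int64(250)), (204, np.int64(261)), (205, np.int64(260)), (206, np.int64(245)), (207, np.int64(260)), (208, np.int64(262)), (209, np.int64(261)), (210, np.int64(274)), (211, np.int64(355)), (212, np.int64(394)), (213, np.int64(398)), (214, np.int64(396)), (215, np.int64(408)), (216, np.int64(398)), (217, np.int64(404)), (218, np.int64(403)), (219, np.int64(401)), (220, np.int64(410)), (221, np.int64(403)), (222, np.int64(404)), (223, np.int64(406)), (224, np.int64(401))]
```

```bash
python3 -m inch '[{"dx":-7,"dy":-49,"dz":0,"wx":0,"wy":0,"wz":0,"grip":0},{"dx":-7,"dy":-49,"dz":0,"wx":0,"wy":0,"wz":0,"grip":0},{"dx":-7,"dy":-49,"dz":0,"wx":0,"wy":0,"wz":0,"grip":0},{"dx":-7,"dy":-49,"dz":0,"wx":0,"wy":0,"wz":0,"grip":0},{"dx":-7,"dy":-49,"dz":0,"wx":0,"wy":0,"wz":0,"grip":0},{"dx":0,"dy":0,"dz":0,"wx":0,"wy":0,"wz":9.2,"grip":0},{"dx":0,"dy":0,"dz":0,"wx":0,"wy":0,"wz":9.2,"grip":0},{"dx":0,"dy":0,"dz":0,"wx":0,"wy":0,"wz":9.3,"grip":0},{"dx":0,"dy":0,"dz":0,"wx":0,"wy":0,"wz":0,"grip":0},{"dx":0,"dy":0,"dz":0,"wx":0,"wy":0,"wz":0,"grip":0}]'
python3 to.py .568 .2009 .232 82.2
```

```text
t: 22.25
ee_pos: [0.5673, 0.2023, 0.2644]
orientation: [0.002, 0.066, 0.998, 0.001]
wrist_force: [0.0, 0.5, -0.5]
width: 0.0104
gripper_force: 78.1
shift [-0.8 -1.3 32.4] rows 0.5
final axes x [-0.991  0.136  0.   ]
turn [0.1  0.18 0.19]
```

```bash
python3 -m inch '[{"dx":-0.8,"dy":-2.3,"dz":0,"wx":0.1,"wy":0.2,"wz":0.2,"grip":0},{"dx":0,"dy":0,"dz":10,"wx":0,"wy":0,"wz":0,"grip":0},{"dx":0,"dy":0,"dz":15,"wx":0,"wy":0,"wz":0,"grip":0},{"dx":0,"dy":0,"dz":7,"wx":0,"wy":0,"wz":0,"grip":0},{"dx":0,"dy":0,"dz":3,"wx":0,"wy":0,"wz":0,"grip":0},{"dx":0,"dy":0,"dz":3,"wx":0,"wy":0,"wz":0,"grip":0},{"dx":0,"dy":0,"dz":3,"wx":0,"wy":0,"wz":0,"grip":0},{"dx":0,"dy":0,"dz":3,"wx":0,"wy":0,"wz":0,"grip":0},{"dx":0,"dy":0,"dz":0,"wx":0,"wy":0,"wz":0,"grip":0},{"dx":0,"dy":0,"dz":0,"wx":0,"wy":0,"wz":0,"grip":0}]'
python3 to.py .568 .2009 .184 82.2
```

```text
t: 23.5
ee_pos: [0.5679, 0.1999, 0.2205]
orientation: [-0.0, 0.069, 0.998, 0.0]
wrist_force: [0.2, -0.7, -0.6]
width: 0.0108
gripper_force: 78.1
shift [ 0.   1.1 36.5] rows 0.6
final axes x [-0.991  0.136  0.   ]
turn [ 0.   -0.01 -0.17]
```

```bash
python3 -m inch '[{"dx":0,"dy":0.8,"dz":2,"wx":0,"wy":0,"wz":-0.1,"grip":0},{"dx":0,"dy":0,"dz":2,"wx":0,"wy":0,"wz":0,"grip":0},{"dx":0,"dy":0,"dz":2,"wx":0,"wy":0,"wz":0,"grip":0},{"dx":0,"dy":0,"dz":2,"wx":0,"wy":0,"wz":0,"grip":0},{"dx":0,"dy":0,"dz":2,"wx":0,"wy":0,"wz":0,"grip":0},{"dx":0,"dy":0,"dz":2,"wx":0,"wy":0,"wz":0,"grip":0},{"dx":0,"dy":0,"dz":2,"wx":0,"wy":0,"wz":0,"grip":0},{"dx":0,"dy":0,"dz":1,"wx":0,"wy":0,"wz":0,"grip":0},{"dx":0,"dy":0,"dz":0,"wx":0,"wy":0,"wz":0,"grip":0},{"dx":0,"dy":0,"dz":0,"wx":0,"wy":0,"wz":0,"grip":0}]'
python3 to.py .568 .2009 .184 82.2
```

```text
t: 24.75
ee_pos: [0.5679, 0.2006, 0.2055]
orientation: [-0.0, 0.069, 0.998, 0.0]
wrist_force: [-0.0, 0.4, -1.0]
width: 0.0108
gripper_force: 78.2
shift [-0.1  0.3 21.5] rows 0.3
final axes x [-0.991  0.136  0.   ]
turn [-0.   -0.02 -0.07]
```

No contact, and the tip is 7 mm into the straight slot. Down to the plunger and onto it.

```bash
python3 -m inch '[{"dx":0,"dy":0,"dz":2,"wx":0,"wy":0,"wz":0,"grip":0},{"dx":0,"dy":0,"dz":2,"wx":0,"wy":0,"wz":0,"grip":0},{"dx":0,"dy":0,"dz":2,"wx":0,"wy":0,"wz":0,"grip":0},{"dx":0,"dy":0,"dz":2,"wx":0,"wy":0,"wz":0,"grip":0},{"dx":0,"dy":0,"dz":2,"wx":0,"wy":0,"wz":0,"grip":0},{"dx":0,"dy":0,"dz":2,"wx":0,"wy":0,"wz":0,"grip":0},{"dx":0,"dy":0,"dz":2,"wx":0,"wy":0,"wz":0,"grip":0},{"dx":0,"dy":0,"dz":0,"wx":0,"wy":0,"wz":0,"grip":0},{"dx":0,"dy":0,"dz":0,"wx":0,"wy":0,"wz":0,"grip":0},{"dx":0,"dy":0,"dz":0,"wx":0,"wy":0,"wz":0,"grip":0}]' 100
python3 to.py .568 .2009 .184 82.2
```

```text
t: 26.0
ee_pos: [0.568, 0.2006, 0.1916]
orientation: [-0.0, 0.069, 0.998, 0.0]
wrist_force: [-1.0, 0.3, 4.6]
width: 0.01
gripper_force: 101.8
shift [0.  0.3 7.6] rows 0.1
final axes x [-0.991  0.136  0.   ]
turn [ 0.01 -0.01 -0.07]
```

```bash
python3 -m inch '[{"dx":0,"dy":0,"dz":1.5,"wx":0,"wy":0,"wz":0,"grip":0},{"dx":0,"dy":0,"dz":1.5,"wx":0,"wy":0,"wz":0,"grip":0},{"dx":0,"dy":0,"dz":1.5,"wx":0,"wy":0,"wz":0,"grip":0},{"dx":0,"dy":0,"dz":1.5,"wx":0,"wy":0,"wz":0,"grip":0},{"dx":0,"dy":0,"dz":1.5,"wx":0,"wy":0,"wz":0,"grip":0},{"dx":0,"dy":0,"dz":1,"wx":0,"wy":0,"wz":0,"grip":0},{"dx":0,"dy":0,"dz":1,"wx":0,"wy":0,"wz":0,"grip":0},{"dx":0,"dy":0,"dz":0,"wx":0,"wy":0,"wz":0,"grip":0},{"dx":0,"dy":0,"dz":0,"wx":0,"wy":0,"wz":0,"grip":0},{"dx":0,"dy":0,"dz":0,"wx":0,"wy":0,"wz":0,"grip":0}]'
python3 to.py .568 .2009 .184 82.2
```

```text
t: 27.25
ee_pos: [0.5679, 0.2008, 0.1841]
orientation: [0.0, 0.069, 0.998, 0.0]
wrist_force: [-6.8, -1.8, 19.0]
width: 0.0103
gripper_force: 104.5
shift [-0.1  0.1  0.1] rows 0.0
final axes x [-0.991  0.136  0.   ]
turn [ 0.02  0.04 -0.07]
```

```bash
python3 -m inch '[{"dx":1,"dy":0,"dz":0,"wx":0,"wy":0,"wz":0,"grip":0},{"dx":1,"dy":0,"dz":0,"wx":0,"wy":0,"wz":0,"grip":0},{"dx":0,"dy":0,"dz":0.5,"wx":0,"wy":0,"wz":0,"grip":0},{"dx":0,"dy":0,"dz":0.5,"wx":0,"wy":0,"wz":0,"grip":0},{"dx":0,"dy":0,"dz":0.5,"wx":0,"wy":0,"wz":0,"grip":0},{"dx":0,"dy":0,"dz":0.5,"wx":0,"wy":0,"wz":0,"grip":0},{"dx":0,"dy":0,"dz":0,"wx":0,"wy":0,"wz":0,"grip":0},{"dx":0,"dy":0,"dz":0,"wx":0,"wy":0,"wz":0,"grip":0},{"dx":0,"dy":0,"dz":0,"wx":0,"wy":0,"wz":0,"grip":0},{"dx":0,"dy":0,"dz":0,"wx":0,"wy":0,"wz":0,"grip":0}]'
python3 to.py .568 .2009 .184 82.2
python3 - <<'E'
from h import *
from scipy.spatial.transform import Rotation as Ro
w=ctrl.grab_frame('wrist');a=ctrl.grab_frame('scene');s=ctrl.state();q=s['orientation'];R=Ro.from_quat([q[1],q[2],q[3],q[0]]).as_matrix();g=s['ee_pos']
P=lambda x,y,z:np.round(proj(w,(R@np.array([x,y,z])/1000)+g)[0],1)
for x in(0,3): print(x,'bar top end',P(40+x,0,-13),'bar low end',P(40+x,0,9))
I=w['pixels'].astype(int).sum(2); print(I[185:225,281])
print(s['dq'].round(4))
cv2.imwrite('pics/end.png',np.hstack([w['pixels'],cv2.resize(a['pixels'][130:270,280:360],(240,420))])[:,:,::-1])
E
```

```text
t: 28.5
ee_pos: [0.5677, 0.2009, 0.184]
orientation: [0.002, 0.069, 0.998, 0.0]
wrist_force: [-5.5, -2.8, 28.9]
width: 0.0104
gripper_force: 105.9
shift [-0.3  0.  -0. ] rows 0.0
final axes x [-0.991  0.136  0.   ]
turn [ 0.07  0.28 -0.1 ]
0 bar top end [283.  217.9] bar low end [282.6 199.9]
3 bar top end [283.  209.2] bar low end [282.6 192.4]
[415 420 408 411 373 365 355 279 274 270 236 208 211 212 204 208 214 215
 219 214 209 208 217 221 220 227 297 359 389 418 412 407 417 416 411 419
 414 416 415 409]
[-0.0003  0.0022  0.0001  0.0004 -0.0001 -0.0016  0.0003]
```

View pics/end.png

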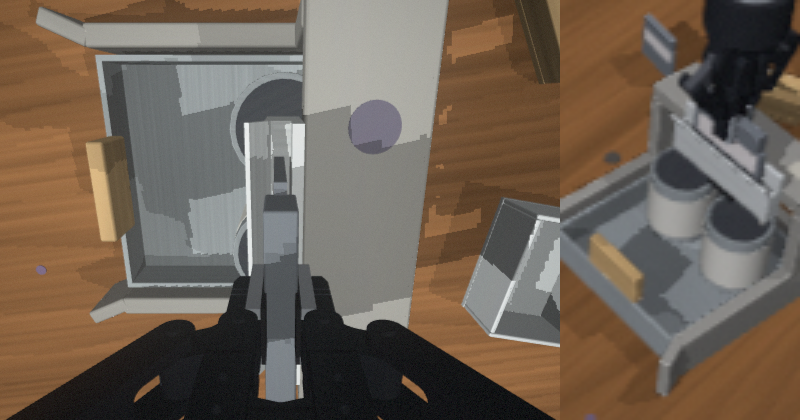

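Further pressing moves nothing and the force has risen to 29 N, so the holder is on the channel floor and has not slipped in the grip. The tray is home with the tins upright (wrist view 100–300, 55–285). I'm handing in.

```bash
python3 -c "
from cell import ctrl
print(ctrl.hand_in())"
```

```text
the job is handed in; nothing more can be done
None
```

The job is handed in at 28.5 s: the tray is against the back stop with both tins upright, and the arm is still holding the label holder down behind the lip at about 29 N. The hand-in returned no verdict.

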